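Nip up a recessed window ring with a two-pin spanner

ROBOT

A 6-joint arm with a two-finger parallel gripper is mounted at the origin on a cart in front of the work surface, level with it; the furniture and walls round the work are solid. World frame = base frame: x ahead of the robot, y to its left, z up, the work surface at z = 0. Lengths are in m, angles in rad, forces in N, time in s.
With the tool pointing down it reaches from about 0.35 to 1 m from the base axis. Payload 7.1 kg.
Tool frame: the origin (TCP) lies midway between the tips of the shut fingers; the grasp point (between the pads) lies 19 mm behind it; y points along the fingers, z is the direction in which the jaws open and shut, and the axes are right-handed (so a half turn about y gives the same grasp; the last joint's range is limited). The gripper opens to 85 mm and grips with 20 to 120 N. Pads are 22 mm wide; open, the fingers measure 114 mm over their backs; the gripper's body (76 mm by 85 mm) begins 54 mm behind the grasp point. The pads swing forward as they close: fully open they stand 13 mm farther back than shut.
Start: joints at [-1.204, 0.423, 1.63, -0, 1.089, -0.019], TCP at [0.235, -0.579, 0.231] pointing down, gripper open.
Joint ranges: [-3, 3], [-0.9, 2.11], [0.09, 2.58], [-1.31, 4.45], [0.11, 2.69], [-2.54, 2.54]. Speed limits (rad/s): [2.39, 2.39, 3.01, 3.14, 3.14, 3.14].

INTERFACE

Orientations are given as a 3x3 rotation matrix whose columns are the frame's x, y, z axes.
In Python, from bench import arm, vision, finder gives the robot as it stands. The module is installed in compiled form; this text tells all that it offers. Calls block until the motion is done:
- arm.move_pose(position, orientation): joint-space move of the TCP to a pose.
- arm.move_l(position, rotation=None, velocity=0.15): straight line of the TCP; rotation=None keeps the orientation; velocity is the mean speed in m/s.
- arm.movej(angles): joint-space move.
- arm.move_gripper(opening): finger opening in m; the grip force is fixed at half the most; returns when the fingers have stopped.
- arm.dwell(seconds).
- arm.solve_ik(position, orientation): joint angles nearest the present ones, or None.
- vision.camera(name): name is "side" or "top" or "wrist"; returns the picture (480x640x3 uint8, red, green, blue); there is no depth.
- vision.calibration(name): a dict with "fx", "fy", "cx", "cy" (pixels), "xyz" and "rotation" of the camera in the world. Camera axes: x right, y up, looking along -z (the intrinsics and any distortion apply to the point x, -y, -z); pixel columns grow to the right and rows downward; lengths in m; the calibration is good to about 2 mm. A picture is of the moment at which its call begins: read the wrist's pose just before it. calibration takes no time and is no camera call; for the wrist camera it gives the pose at the moment of the call.
A pose or a line that the arm cannot do raises arm.PlanningError and nothing moves.
- arm.finish_job(): hands the job in, once; it reports no verdict.
Trained networks look in the newest picture that a camera, given by its name, has taken for a name from the list of things; names that differ only in an ending like _2 or _b are one class to them, and where a whole thing is asked for, a point or a joint stands for the part that bears it (a point fixed in the world has none). Each returns a list of dicts, best first, with "confidence" (0 to 1); they miss things now and then, are a little off and sometimes report something else, mostly with a low value. They report only what shows in the picture. A call takes as long as a camera call. They do not tell look-alikes from the thing itself.
- finder.search_frame(query, camera): "extent" ([left, top, right, bottom] in pixels, round what is visible of it).
- finder.tip_of(query, camera): "position" ([column, row] in pixels: a listed point, or the origin of a listed thing).
Readings, each from a call of its own:
- arm.get_t(): time.
- arm.get_joint_pos(): joint angles.
- arm.get_joint_vel(): joint speeds.
- arm.get_effort(): joint torques, N m.
- arm.get_tcp_pos(): TCP position.
- arm.get_tool_rot(): TCP orientation.
- arm.get_wrist_force(): force on the tool from outside, world axes, zero at the start.
- arm.get_torque(): the same for the moment, N m.
- arm.get_gripper_width(): finger opening in m.
Only numpy, scipy, OpenCV 4.12 (cv2) and the standard library are available. Lean on these libraries where they do the work, as an engineer would, in place of code of your own. Each camera call takes 0.05 s, during which the arm holds its last target.

TASK

Take the two-pin spanner from its stand, fit both its pins into the two holes of the recessed ring in the window mount, screw the ring home clockwise (seen from above) and nip it up against its stop by feel: about 0.5 N m, and never over 1.2 N m, so that the glass is not strained. Then put the spanner back upright in its stand, let go of it, and leave the other things where they are.

Things in the scene. Friction and masses are not known exactly. Their poses are not given: they have to be found in the camera images.
- mount: Window mount, aluminium, fixed to the bench; origin under its centre at bench height, z up. Square foot 124 x 124 x 12 mm with four bolt heads, on it a round body 108 mm across, rim 42 mm above the bench, bore 82 mm. A hose port sticks out at its +x side to 88 mm from the centre; a dark line is on the rim at its -x side. A glass disc and a steel ring over it lie in the bore.
- mount_face (a point): Centre of the ring's flat top face, in the bore 5 mm below the rim, 37 mm above the bench; axes as the mount (it does not turn with the ring). The ring is 79 mm outside, 46 mm inside, and has two round blind holes opposite each other, 9 mm wide, 7 mm deep, centres 31.5 mm from this point.
- mount_rim (a point): Centre of the mount's rim, 42 mm above the bench, axes as the mount. The azimuth of the ring's holes is NOT measured: at the start the line through both is within 0.33 rad either way of the mount's y axis. Look for them, or rest the pins on the ring face with 3 to 8 N and turn until they drop in (the ring does not follow pins that rub so lightly).
- ring (a joint): Turn of the ring in its thread, rad; grows clockwise seen from above, its height does not change. Starts at -0.5 to -0.3; at 0 it is home against a hard stop (about 30 N m per rad together with the tool in the gripper: 0.01 rad more is 0.3 N m more). Up to there it turns against an even friction of 0.2 N m, which also holds it where it is left. This reading is noisy by some 0.01 rad.
- spanner: Two-pin spanner, loose, steel, 0.25 kg. Origin midway between the pin tips, z up along the handle. Cross bar 26 x 80 x 12 mm along its y axis; two pins 5 mm thick with round ends stick out 14 mm below the bar at y = +31.5 and -31.5 mm; upright square handle 24 x 24 mm, flats facing x and y, up to 112 mm above the pin tips.
- spanner_grip (a point): Point on the spanner's handle axis 80 mm above the pin tips, where to grip it (24 mm wide either way); axes as the spanner. Standing in the stand it is 88 mm above the bench.
- spanner_tips (a point): Point midway between the spanner's two pin tips, 80 mm below spanner_grip.
- stand_seat (a point): Spanner stand, grey, fixed: foot 62 x 112 x 8 mm, pocket 34 x 88 mm (long side along its y axis), wall tops 32 mm above the bench. The bar rests on two rails in it, 22 mm above the bench, the pins hanging in the 14 mm slot between the rails. This point: middle of the pocket, at rail height.
- timer: White lab timer, 62 x 62 x 19 mm, bystander.
- tape_1: Roll of tape lying flat, 104 mm across, 25 mm high, bystander.
- marker_red: Marker pen lying on the bench, 146 mm long, bystander.
- tweezers: Tweezers lying on the bench, 126 mm long, bystander.
- petri_dish: Flat glass dish, 64 mm across, 12 mm high, bystander.
Not all that is in view belongs to the job. Leave any yellow look-alike of the spanner alone.

How it is judged:
On the way, in this order (a step that is already met when the one before it is completed fails the run):
1. both pins are in the ring's holes, at least 3.5 mm deep (z of spanner_tips in the frame of mount_face below -0.0035 m and horizontal distance between spanner_tips and mount_face below 0.006 m and angle between spanner_tips's own z axis and vertical below 0.15 rad), for 0.2 s.
2. the ring is home and is nipped up against its stop with the pins in the holes: the spanner bears on it with more than 12 N (about 0.4 N m) (value of joint ring above 0.0004 rad and contact force between spanner and mount above 12 N and z of spanner_tips in the frame of mount_face below -0.002 m), for 0.1 s.
At the end, for the whole second after the job is handed in: The ring is home (within 0.04 rad of its stop); the spanner stands upright (within 0.08 rad) and at rest in the stand's pocket, within 10 mm of its middle, its bar down on the rails (within 3 mm) (value of joint ring above -0.04 rad and horizontal distance between spanner_tips and stand_seat below 0.01 m and z of spanner_tips in the frame of stand_seat below -0.011 m and angle between spanner_tips's own z axis and vertical below 0.08 rad and linear speed of spanner below 0.02 m/s); the robot touches nothing.
It fails at once if the spanner bears on the window mount or its ring with more than 40 N (as 1.2 N m does) (contact force between spanner and mount above 40 N).
It fails at once if the robot itself bears on the window mount with more than 10 N (contact force between any of the arm, the fingers and mount above 10 N).
It fails at once if another thing on the bench is moved by more than 25 mm (distance of any of timer, tape_1, marker_red, tweezers, petri_dish from where it was at the start of the episode above 0.025 m).
It also fails if it takes over 67 s, if anything falls off the work surface, if the arm or the gripper's body presses on something with over 40 N, if the wrist force passes 120 N, or if a joint passes its speed limit or range.

## Working session

There is one attempt and no reset: what is moved stays moved. The work goes in short steps, each a Python script; the robot and the scene stay as the last script left them, time stands still between calls to the robot, and variables do not carry over. Pictures are saved under pics/ and viewed, and the job is handed in when it is done.

```bash
mkdir -p pics; cat > h.py <<'E'
import numpy as np, cv2
from bench import arm, vision, finder
def snap(cam,name):
    im=vision.camera(cam); cv2.imwrite(f'pics/{name}.png',im[:,:,::-1]); return im
E
python3 - <<'E'
from h import *
np.set_printoptions(precision=4,suppress=True)
for c in ['top','side','wrist']:
    k=vision.calibration(c); print(c,k)
    snap(c,c+'0')
    for q in ['spanner','mount','stand_seat']:
        try:print(q,finder.search_frame(q,c)[:3])
        except Exception as e: print(q,e)
    for q in ['spanner_grip','mount_rim','mount_face','stand_seat']:
        print(q,finder.tip_of(q,c)[:3])
print(arm.get_t(),arm.get_tool_rot(),arm.get_gripper_width())
E
```

```text
top {'fx': 493.58648174299356, 'fy': 493.58648174299356, 'cx': 321.086007794508, 'cy': 240.01981631529895, 'xyz': array([ 0.4023, -0.0582,  1.0055]), 'rotation': array([[ 0.012 ,  0.9818, -0.1896],
       [-0.9996,  0.007 , -0.0272],
       [-0.0253,  0.1899,  0.9815]])}
spanner [{'extent': [414.7, 173.3, 454.7, 202.2], 'confidence': 0.93}, {'extent': [163.6, 306.6, 209.8, 334.3], 'confidence': 0.91}, {'extent': [342.0, 242.1, 382.7, 264.8], 'confidence': 0.87}]
mount [{'extent': [195.8, 203.8, 266.7, 285.3], 'confidence': 0.89}]
stand_seat [{'extent': [330.9, 236.9, 390.9, 280.7], 'confidence': 0.56}, {'extent': [448.8, 237.9, 502.1, 287.3], 'confidence': 0.37}]
spanner_grip [{'position': [443.0, 180.3], 'confidence': 0.92}, {'position': [176.8, 318.9], 'confidence': 0.73}, {'position': [233.6, 251.8], 'confidence': 0.19}]
mount_rim [{'position': [227.9, 246.5], 'confidence': 0.67}]
mount_face [{'position': [229.3, 244.1], 'confidence': 0.87}]
stand_seat [{'position': [358.3, 255.6], 'confidence': 0.81}, {'position': [228.7, 244.6], 'confidence': 0.54}]
side {'fx': 551.1409335153461
[... 749 characters left out ...]
_rim []
mount_face [{'position': [336.0, 211.5], 'confidence': 0.61}, {'position': [403.5, 220.0], 'confidence': 0.6}]
stand_seat [{'position': [327.9, 279.3], 'confidence': 0.59}, {'position': [405.3, 222.3], 'confidence': 0.26}]
wrist {'fx': 421.5802893380364, 'fy': 421.5802893380364, 'cx': 316.9521722473572, 'cy': 241.10609147592982, 'xyz': array([ 0.3118, -0.5467,  0.3745]), 'rotation': array([[ 0.3759,  0.876 ,  0.3021],
       [-0.9267,  0.356 ,  0.1207],
       [-0.0018, -0.3253,  0.9456]])}
spanner []
mount []
stand_seat []
spanner_grip []
mount_rim []
mount_face []
stand_seat []
1.2 [[-0.9265  0.      0.3763]
 [-0.3763 -0.     -0.9265]
 [-0.     -1.      0.    ]] 0.08542510769388613
```

View pics/top0.png

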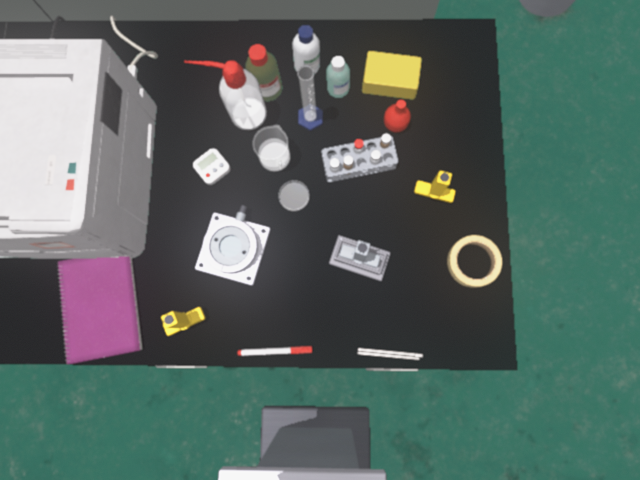

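View pics/side0.png

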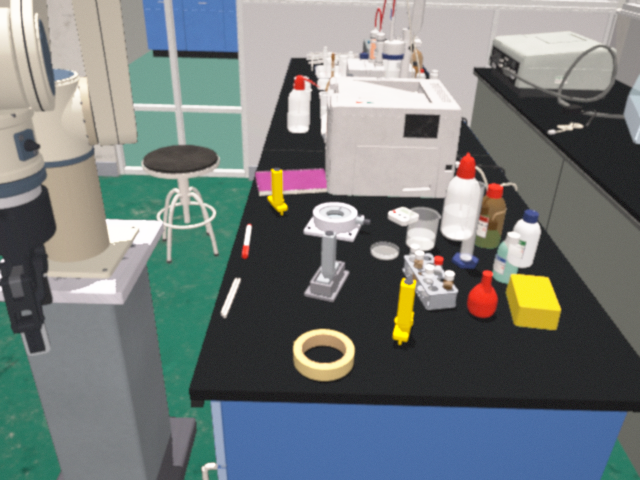

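```bash
python3 - <<'E'
import cv2
a=cv2.imread('pics/top0.png')
cv2.imwrite('pics/crop1.png',cv2.resize(a[220:300,320:400],(560,560),interpolation=cv2.INTER_CUBIC))
cv2.imwrite('pics/crop2.png',cv2.resize(a[195:295,180:280],(560,560),interpolation=cv2.INTER_CUBIC))
E
```

```text
(no output)
```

View pics/crop1.png

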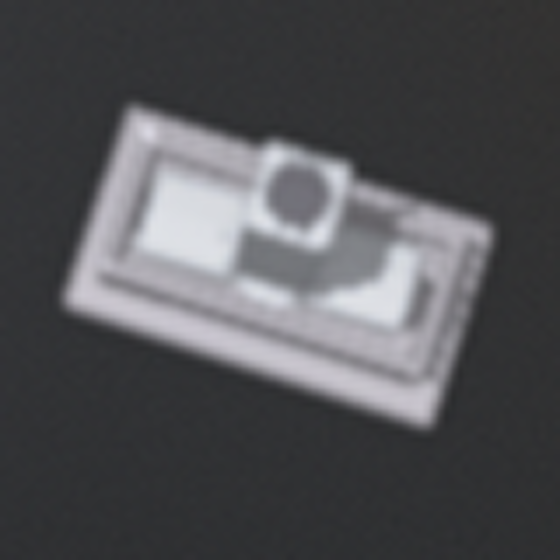

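View pics/crop2.png

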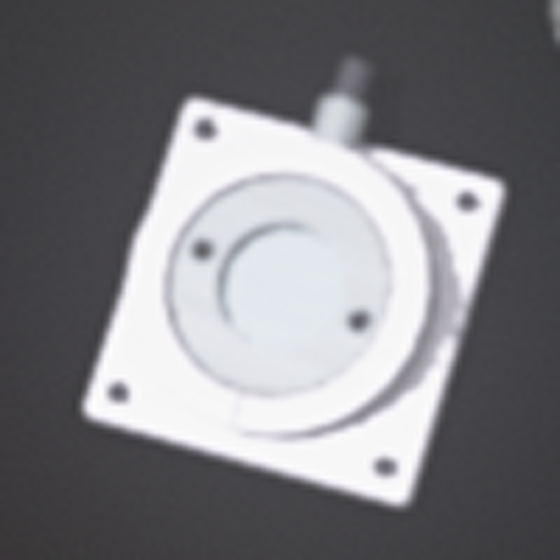

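The lookalikes are a yellow spanner at top (435,188), another yellow one at (180,318), and the grey steel one standing in the grey stand at (362,250). I choose the grey one, and the close crop confirms it: a square handle with its bar in the pocket. The ring holes show at about (216,240) and (244,252).

```bash
cat >> h.py <<'E'
def ray(k,px):
    d=k['rotation']@np.array([(px[0]-k['cx'])/k['fx'],-(px[1]-k['cy'])/k['fy'],-1.0]); return k['xyz'],d
def onz(k,px,z):
    o,d=ray(k,px); return o+d*(z-o[2])/d[2]
def proj(k,p):
    q=k['rotation'].T@(np.asarray(p)-k['xyz']); return np.array([k['cx']+k['fx']*q[0]/-q[2], k['cy']-k['fy']*q[1]/-q[2]])
np.set_printoptions(precision=4,suppress=True)
E
python3 - <<'E'
from h import *
k=vision.calibration('top')
c=lambda x,y,ox,oy,s:((x+.5)/s-.5+ox,(y+.5)/s-.5+oy)
P=lambda n,px,z:print(n,px,onz(k,px,z))
h1=onz(k,c(202,250,180,195,5.6),.037);h2=onz(k,c(358,321,180,195,5.6),.037)
print('holes',h1,h2,(h1+h2)/2,np.linalg.norm(h1-h2), np.arctan2(*(h1-h2)[1::-1]))
# foot corners z=.012 
f=[onz(k,c(*q,180,195,5.6),.012) for q in [(190,97),(506,183),(407,508),(83,412)]]
print('foot',np.array(f),np.mean(f,0))
# stand foot corners ~ z .008
s=[onz(k,c(*q,320,220,7),.008) for q in [(130,103),(495,225),(432,430),(62,308)]]
print('stand',np.array(s),np.mean(s,0))
t=[onz(k,c(*q,320,220,7),.112) for q in [(265,142),(353,158),(332,248),(245,228)]]
print('top',np.array(t),np.mean(t,0)); 
for a in(s,f,t):
  e=a[1]-a[0]; g=a[2]-a[3]; h=a[3]-a[0]; i=a[2]-a[1]
  print([np.arctan2(v[1],v[0]) for v in (e,g,h,i)])
E
```

```text
holes [0.5896 0.1807 0.037 ] [0.5642 0.1233 0.037 ] [0.5769 0.152  0.037 ] 0.06272494672258765 1.1537659637521207
foot [[0.6524 0.1944 0.012 ]
 [0.6204 0.0753 0.012 ]
 [0.5    0.1074 0.012 ]
 [0.5339 0.2273 0.012 ]] [0.5767 0.1511 0.012 ]
stand [[ 0.6073 -0.0657  0.008 ]
 [ 0.5717 -0.1723  0.008 ]
 [ 0.5116 -0.1533  0.008 ]
 [ 0.5462 -0.0462  0.008 ]] [ 0.5592 -0.1093  0.008 ]
top [[ 0.5757 -0.1004  0.112 ]
 [ 0.5716 -0.1235  0.112 ]
 [ 0.5477 -0.1178  0.112 ]
 [ 0.5528 -0.0951  0.112 ]] [ 0.562  -0.1092  0.112 ]
[np.float64(-1.8931465865373007), np.float64(-1.883641479405167), np.float64(2.8331373183433604), np.float64(2.8356301971055546)]
[np.float64(-1.8335048877248579), np.float64(-1.8462347022321586), np.float64(2.87066271354051), np.float64(2.8813431032708605)]
[np.float64(-1.7474243258294295), np.float64(-1.7927760001179758), np.float64(2.915958130380238), np.float64(2.9106387736819475)]
```

```bash
cat >> h.py <<'E'
def R(a): 
    s,c=np.sin(a),np.cos(a); return np.array([[s,0,c],[-c,0,s],[0,-1,0]])
def look(name):
    k=vision.calibration('wrist'); snap('wrist',name); print(name,arm.get_tcp_pos(),np.round(arm.get_joint_pos(),3))
    np.savez(f'pics/{name}.npz',**k); return k
E
python3 - <<'E'
from h import *
for p in [(.56,-.109,.2),(.577,.152,.2)]:
  for a in [-.318,-1.888,1.25,-.417,-1.99,-.95,-2.55]:
    print(p,a,arm.solve_ik(p,R(a)))
arm.move_pose((.5595,-.109,.21),R(-.318)); look('w_st'); print(arm.get_t())
arm.move_pose((.577,.152,.16),R(-.417)); look('w_m1'); print(arm.get_t())
arm.move_pose((.577,.152,.16),R(-1.99)); look('w_m2'); print(arm.get_t())
E
```

```text
(0.56, -0.109, 0.2) -0.318 [-0.2131  0.3826  1.7771 -0.      0.9819  0.1049]
(0.56, -0.109, 0.2) -1.888 [-0.2131  0.3826  1.7771 -0.      0.9819  1.6749]
(0.56, -0.109, 0.2) 1.25 [-0.2131  0.3826  1.7771 -0.      0.9819 -1.4631]
(0.56, -0.109, 0.2) -0.417 [-0.2131  0.3826  1.7771 -0.      0.9819  0.2039]
(0.56, -0.109, 0.2) -1.99 [-0.2131  0.3826  1.7771 -0.      0.9819  1.7769]
(0.56, -0.109, 0.2) -0.95 [-0.2131  0.3826  1.7771 -0.      0.9819  0.7369]
(0.56, -0.109, 0.2) -2.55 [-0.2131  0.3826  1.7771 -0.      0.9819  2.3369]
(0.577, 0.152, 0.2) -0.318 [ 0.2376  0.4191  1.7186 -0.      1.0039  0.5556]
(0.577, 0.152, 0.2) -1.888 [ 0.2376  0.4191  1.7186 -0.      1.0039  2.1256]
(0.577, 0.152, 0.2) 1.25 [ 0.2376  0.4191  1.7186 -0.      1.0039 -1.0124]
(0.577, 0.152, 0.2) -0.417 [ 0.2376  0.4191  1.7186 -0.      1.0039  0.6546]
(0.577, 0.152, 0.2) -1.99 [ 0.2376  0.4191  1.7186 -0.      1.0039  2.2276]
(0.577, 0.152, 0.2) -0.95 [ 0.2376  0.4191  1.7186 -0.      1.0039  1.1876]
(0.577, 0.152, 0.2) -2.55 None
w_st [ 0.5594 -0.1099  0.21  ] [-0.215  0.369  1.771 -0.     1.002  0.105]
3.3083
w_m1 [0.5774 0.1507 0.1603] [ 0.236  0.47   1.744 -0.     0.927  0.654]
4.4
w_m2 [0.5771 0.1517 0.1601] [ 0.237  0.471  1.744 -0.     0.926  2.227]
5.85
```

View pics/w_st.png

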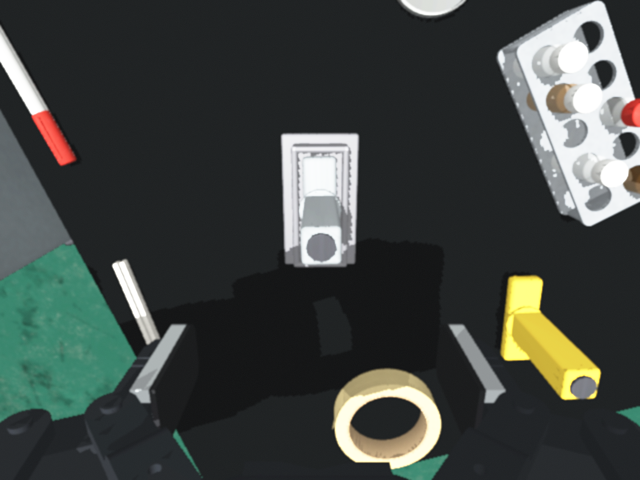

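View pics/w_m1.png

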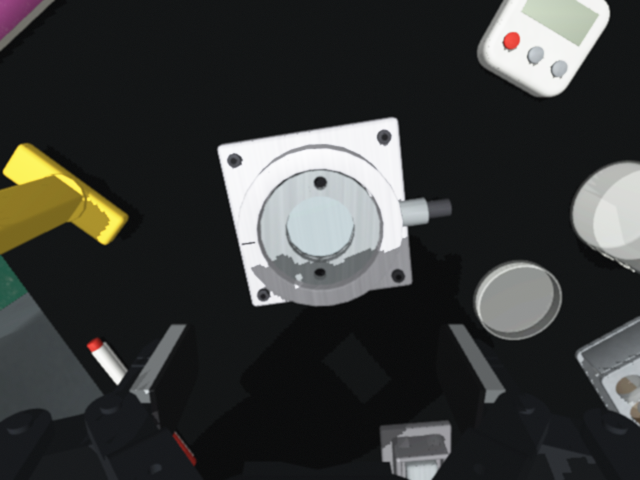

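View pics/w_m2.png

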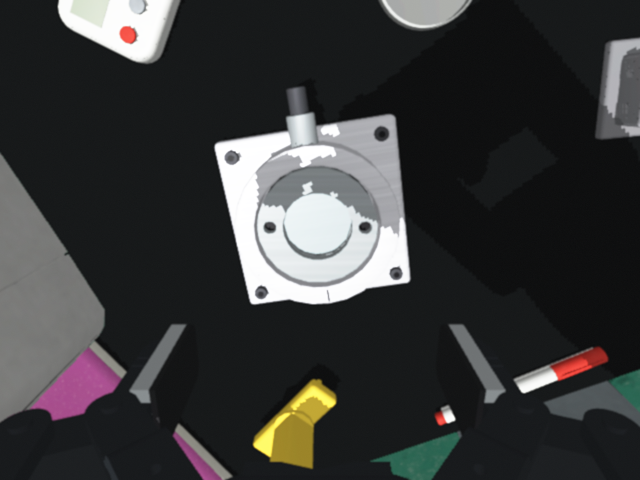

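w_m1 shows the holes at (320,182) and (320,272). In w_m2 they are at (270,227) and (365,227). In w_st the stand is upright in the image, with the handle top at (321,248).

```bash
python3 - <<'E'
from h import *
def hol(name,pts,z,r=9):
    k=dict(np.load(f'pics/{name}.npz')); g=cv2.imread(f'pics/{name}.png',0).astype(float); o=[]
    for x,y in pts:
        w=g[y-r:y+r+1,x-r:x+r+1]; m=np.clip(w.mean()*0.55+20-w,0,None)
        m=(w<w.min()+0.45*(np.percentile(w,70)-w.min())).astype(float)
        yy,xx=np.mgrid[y-r:y+r+1,x-r:x+r+1]; o.append((( m*xx).sum()/m.sum(),(m*yy).sum()/m.sum()))
    P=[onz(k,q,z) for q in o]; print(name,np.round(o,1),m.sum()); return k,np.array(P)
for n,pts in [('w_m1',[(320,182),(320,272)]),('w_m2',[(270,227),(365,227)])]:
    k,P=hol(n,pts,.037); d=P[0]-P[1]; print(P,P.mean(0),np.linalg.norm(d),np.arctan2(d[1],d[0]))
k=dict(np.load('pics/w_st.npz'))
print('handle top circle',onz(k,(321,247.5),.112))
f=[onz(k,q,.008) for q in [(282,134),(358,134)]];print(f,np.mean(f,0))
a=cv2.imread('pics/w_st.png')[120:280,250:390]
cv2.imwrite('pics/c3.png',cv2.resize(a,None,fx=3.7,fy=3.7,interpolation=cv2.INTER_CUBIC))
a=np.hstack([cv2.imread('pics/w_m1.png')[150:300,240:400],cv2.imread('pics/w_m2.png')[150:300,240:400]])
cv2.imwrite('pics/c4.png',cv2.resize(a,None,fx=2.5,fy=2.5,interpolation=cv2.INTER_CUBIC))
E
```

```text
w_m1 [[319.8 182. ]
 [319.5 272. ]] 58.0
[[0.5907 0.1809 0.037 ]
 [0.5653 0.1241 0.037 ]] [0.578  0.1525 0.037 ] 0.06218561739408417 1.1514007010010725
w_m2 [[269.3 227. ]
 [364.8 226.9]] 102.0
[[0.5906 0.1807 0.037 ]
 [0.565  0.1231 0.037 ]] [0.5778 0.1519 0.037 ] 0.06308695529496502 1.1530049625936891
handle top circle [ 0.5595 -0.1124  0.112 ]
[array([ 0.549 , -0.0472,  0.008 ]), array([ 0.6064, -0.0662,  0.008 ])] [ 0.5777 -0.0567  0.008 ]
```

View pics/c3.png

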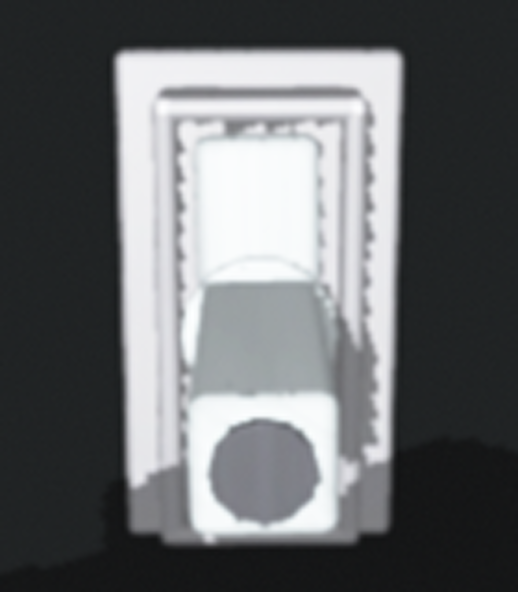

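View pics/c4.png

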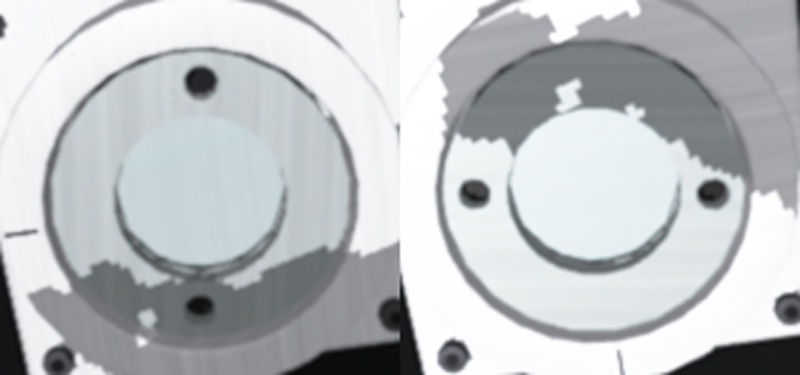

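```bash
python3 - <<'E'
from h import *
k=dict(np.load('pics/w_st.npz'))
c=lambda x,y:((x+.5)/3.7-.5+250,(y+.5)/3.7-.5+120)
q=[onz(k,c(*p),.120) for p in [(194,394),(338,394),(334,534),(189,530)]]
print(np.array(q),np.mean(q,0)); e=q[1]-q[0]; print(np.linalg.norm(e),np.arctan2(e[1],e[0]))
b=[onz(k,c(*p),.034) for p in [(196,137),(315,137)]];e=b[1]-b[0];m=np.mean(b,0); print('bar end',m,np.linalg.norm(e),np.arctan2(e[1],e[0]))
# stand foot far edge, spans 62
b2=[onz(k,c(*p),.008) for p in [(115,50),(403,50)]];e=b2[1]-b2[0];m2=np.mean(b2,0);a=np.arctan2(e[1],e[0]);print('foot',m2,np.linalg.norm(e),a)
a=-.318; u=np.array([np.sin(a),-np.cos(a),0]) # toward centre from far edge (tool x)
print('bar ctr',m+.040*u,'stand ctr',m2+.056*u)
w=[onz(k,c(*p),.032) for p in [(158,103),(365,103)]]; print('wall',np.mean(w,0), np.linalg.norm(w[1]-w[0]))
kt=vision.calibration('top'); ct=lambda x,y:((x+.5)/7-.5+320,(y+.5)/7-.5+220)
t=[onz(kt,ct(*p),.120) for p in [(265,142),(353,158),(332,248),(245,228)]];print('top handle',np.mean(t,0))
E
```

```text
[[ 0.554  -0.0938  0.12  ]
 [ 0.5753 -0.1008  0.12  ]
 [ 0.5677 -0.1231  0.12  ]
 [ 0.5458 -0.1151  0.12  ]] [ 0.5607 -0.1082  0.12  ]
0.02248219297500778 -0.3193161817704517
bar end [ 0.5722 -0.07    0.034 ] 0.02408799379677006 -0.31954000533004007
foot [ 0.5777 -0.056   0.008 ] 0.06193780205549337 -0.31961051260164575
bar ctr [ 0.5597 -0.108   0.034 ] stand ctr [ 0.5601 -0.1092  0.008 ]
wall [ 0.5754 -0.0642  0.032 ] 0.04187055396351563
top handle [ 0.5605 -0.1088  0.12  ]
```

```bash
python3 - <<'E'
from h import *
a=-.319; p=np.array([.5603,-.1087])
arm.move_gripper(.05)
arm.move_pose((*p,.17),R(a)); 
arm.move_l((*p,.069),velocity=.1); arm.dwell(.15)
print(arm.get_tcp_pos(),arm.get_wrist_force(),arm.get_t())
arm.move_gripper(.0); arm.dwell(.2)
print(arm.get_gripper_width(),arm.get_tcp_pos(),arm.get_wrist_force(),arm.get_torque(),arm.get_t())
look('w_gr')
arm.move_l((*p,.16),velocity=.1); arm.dwell(.2)
print(arm.get_gripper_width(),arm.get_tcp_pos(),arm.get_wrist_force(),arm.get_torque(),arm.get_t())
look('w_up')
E
```

```text
[ 0.5608 -0.1088  0.0697] [-0.776  -0.3672  0.0749] 9.4417
0.023381751292556346 [ 0.5606 -0.1087  0.0694] [0.6302 0.4879 6.0043] [ 0.1146  0.1709 -0.1334] 9.9833
w_gr [ 0.5606 -0.1087  0.0694] [-0.212  0.576  1.839  0.     0.725  0.107]
0.023152240642465623 [ 0.5599 -0.1086  0.1593] [-0.1782  0.0587 -3.4966] [0.0064 0.047  0.0026] 11.2917
w_up [ 0.56   -0.1087  0.1594] [-0.212  0.438  1.803 -0.     0.902  0.107]
```

View pics/w_up.png

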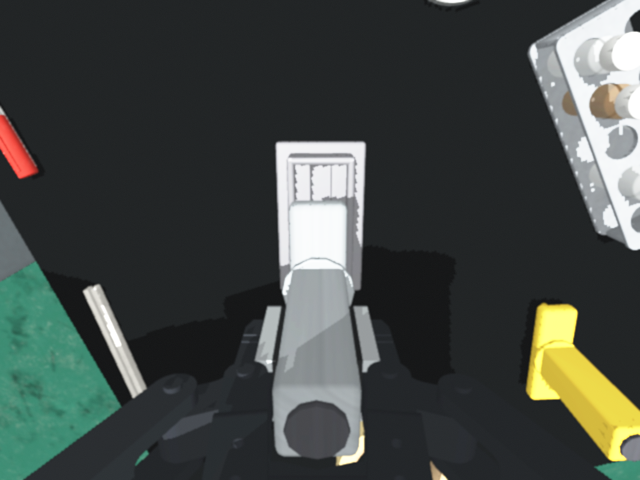

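```bash
python3 - <<'E'
from h import *
k=dict(np.load('pics/w_up.npz')); t=np.array([.56,-.1087,.1594])
im=cv2.imread('pics/w_up.png')
b=[onz(k,p,.1244) for p in [(290,202.5),(346,202.5)]];e=b[1]-b[0];a=np.arctan2(e[1],e[0]);print(np.linalg.norm(e),a)
c=np.mean(b,0)+.04*np.array([np.sin(-.319),-np.cos(-.319),0]); print(c,R(-.319).T@(c-t))
cv2.imwrite('pics/c5.png',cv2.resize(im[180:460,260:380],None,fx=2.1,fy=2.1,interpolation=cv2.INTER_CUBIC))
E
```

```text
0.024241408901554785 -0.31879537337871977
[ 0.5591 -0.1074  0.1244] [-0.001   0.035  -0.0012]
```

View pics/c5.png

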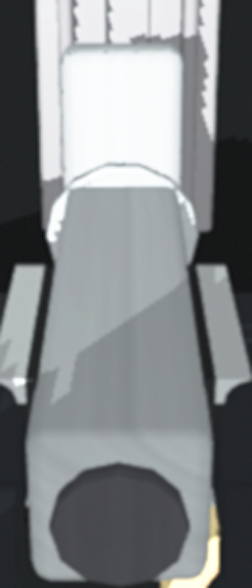

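```bash
cat >> h.py <<'E'
OFF=.0614
def st(msg=''):
    p=arm.get_tcp_pos(); print(msg,'t%.2f'%arm.get_t(),p,'tip z %.4f'%(p[2]-OFF),'a %.4f'%aa(),'F',arm.get_wrist_force(),'T',arm.get_torque(),flush=True)
def aa(): 
    r=arm.get_tool_rot(); return np.arctan2(r[1,2],r[0,2])
E
python3 - <<'E'
from h import *
a=-.4185; p=np.array([.5778,.152])
arm.move_pose((*p,.15),R(a)); arm.dwell(.3); st('above'); look('w_ab')
arm.move_l((*p,.106),velocity=.08); arm.dwell(.3); st('pre'); look('w_pre')
snap('side','s_pre'); snap('top','t_pre')
E
```

```text
above t12.67 [0.578  0.151  0.1501] tip z 0.0887 a -0.4200 F [-0.1398 -0.9038 -2.4533] T [-0.0373 -0.0138  0.0314]
w_ab [0.578  0.1512 0.1501] [ 0.236  0.485  1.748 -0.     0.908  0.656]
pre t13.72 [0.5781 0.1521 0.1065] tip z 0.0451 a -0.4185 F [-0.424   0.0059 -2.6745] T [ 0.0212 -0.0402 -0.0252]
w_pre [0.578  0.1521 0.1064] [ 0.237  0.548  1.768 -0.     0.825  0.656]
```

View pics/w_pre.png

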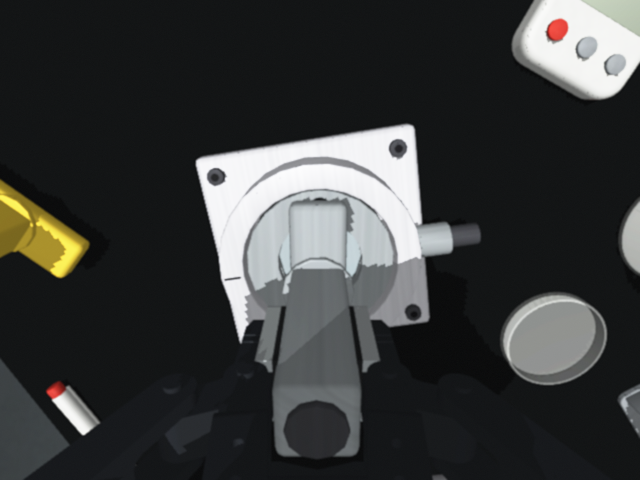

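The hole shows at (319,200) just past the bar end, whose centre is at column 318. That puts it about 0.7 mm off sideways, so I correct for that and descend while watching the force.

```bash
python3 - <<'E'
from h import *
p=np.array([.5783,.1517])
z=.1035
for i in range(16):
    arm.move_l((*p,z),velocity=.03); arm.dwell(.08); 
    f=arm.get_wrist_force(); tp=arm.get_tcp_pos(); print('%.4f'%z,tp,f,arm.get_t())
    if f[2]>3.5: print('contact'); break
    if tp[2]-OFF<.0315: break
    z-=.0015
st()
look('w_in')
E
```

```text
0.1035 [0.5782 0.1517 0.1034] [ 0.2883 -0.2048 -2.3935] 14.2
0.1020 [0.5783 0.1517 0.102 ] [ 0.7508  0.4118 -2.6856] 14.5333
0.1005 [0.5783 0.1517 0.1005] [-0.2372 -0.6489 -2.9071] 14.8667
0.0990 [0.5783 0.1517 0.099 ] [-0.1748  0.6067 -2.9854] 15.2
0.0975 [0.5783 0.1517 0.0975] [ 0.0467 -0.1129 -2.8811] 15.5333
0.0960 [0.5783 0.1517 0.096 ] [ 0.2777 -0.462  -2.6731] 15.8667
0.0945 [0.5783 0.1517 0.0944] [ 0.0921 -0.3796 -2.8047] 16.2
0.0930 [0.5783 0.1517 0.0929] [ 0.0561  1.1698 -3.2485] 16.5333
0.0915 [0.5783 0.1517 0.0914] [ 0.5703  0.7033 -1.3292] 16.8667
 t16.87 [0.5783 0.1517 0.0914] tip z 0.0300 a -0.4185 F [ 0.5703  0.7033 -1.3292] T [-0.0393  0.0089 -0.0183]
w_in [0.5783 0.1517 0.0915] [0.237 0.571 1.772 0.    0.799 0.655]
```

```bash
cat >> h.py <<'E'
def avg(n=4):
    F=[];T=[]
    for _ in range(n):
        F.append(arm.get_wrist_force());T.append(arm.get_torque());arm.dwell(.02)
    return np.mean(F,0),np.mean(T,0)
E
python3 - <<'E'
from h import *
p=np.array([.5783,.1517,.0924]); a=-.4185
arm.move_l(p,velocity=.03)
F0,T0=avg(6); print('ref',F0,T0)
t=arm.get_t()
for i in range(9):
    a-=.02; arm.move_l(p,R(a)); F,T=avg(3)
    print('cmd %.4f act %.4f'%(a,aa()),F,T,arm.get_tcp_pos(),'t%.2f'%arm.get_t(),flush=True)
    if T[2]-T0[2]>.33 or np.hypot(*F[:2])>8: break
E
```

```text
ref [-0.0301 -0.1258 -2.564 ] [-0.017  -0.014   0.0076]
cmd -0.4385 act -0.4382 [ 0.2266 -0.0418 -2.8242] [0.0024 0.0337 0.0298] [0.5783 0.1517 0.0924] t17.57
cmd -0.4585 act -0.4580 [ 0.5126 -0.3489 -2.1931] [-0.0136 -0.0011  0.0313] [0.5783 0.1517 0.0924] t17.87
cmd -0.4785 act -0.4779 [ 1.4325 -1.3184 -3.3704] [-0.2441 -0.2769  0.0406] [0.5785 0.1516 0.0925] t18.17
cmd -0.4985 act -0.4979 [ 2.2359 -1.9836 -3.3987] [-0.4186 -0.5291  0.1101] [0.5787 0.1516 0.0925] t18.47
cmd -0.5185 act -0.5180 [ 3.1556 -2.4786 -3.0291] [-0.5098 -0.6996  0.1192] [0.5786 0.1516 0.0925] t18.77
cmd -0.5385 act -0.5380 [ 2.7316 -2.1797 -3.5473] [-0.5868 -0.8308  0.1594] [0.5786 0.1517 0.0925] t19.07
cmd -0.5585 act -0.5580 [ 3.7976 -2.6797 -2.9583] [-0.6564 -0.9534  0.1615] [0.5785 0.1517 0.0925] t19.37
cmd -0.5785 act -0.5782 [ 4.1738 -2.5604 -3.7293] [-0.6496 -0.9873  0.1555] [0.5785 0.1517 0.0925] t19.67
cmd -0.5985 act -0.5982 [ 4.0312 -2.7406 -3.1021] [-0.6364 -0.9468  0.1525] [0.5785 0.1517 0.0925] t19.97
```

```bash
python3 - <<'E'
from h import *
p=np.array([.5783,.1517,.0924]); a=-.5985; T0z=.0076
for i in range(50):
    da=.025 if a>-.75 else (.012 if i%1==0 else 0)
    a-=da; arm.move_l(p,R(a)); F,T=avg(3); tz=T[2]-T0z
    print('cmd %.4f act %.4f tz %.3f'%(a,aa(),tz),F,T[:2],p,'t%.2f'%arm.get_t(),flush=True)
    if tz>.3 or np.hypot(*F[:2])>9: break
    n=np.array([np.cos(a),np.sin(a)]); f=F[:2]@n
    p[:2]+=np.clip(.00007*f,-.0004,.0004)*n
E
```

```text
cmd -0.6235 act -0.6232 tz 0.133 [ 4.1433 -2.6415 -3.486 ] [-0.6496 -0.9731] [0.5783 0.1517 0.0924] t20.27
cmd -0.6485 act -0.6479 tz 0.123 [ 3.3668 -2.1036 -3.2438] [-0.4702 -0.8297] [0.5786 0.1515 0.0924] t20.57
cmd -0.6735 act -0.6728 tz 0.111 [ 2.9687 -1.1814 -2.1064] [-0.2346 -0.6818] [0.5788 0.1513 0.0924] t20.87
cmd -0.6985 act -0.6978 tz 0.137 [ 2.2268 -0.0419 -2.0144] [-0.0003 -0.5328] [0.579  0.1512 0.0924] t21.17
cmd -0.7235 act -0.7228 tz 0.091 [ 1.4626  0.5779 -1.6173] [ 0.2108 -0.3877] [0.5791 0.1511 0.0924] t21.47
cmd -0.7485 act -0.7478 tz 0.109 [ 1.0053  1.81   -1.636 ] [ 0.3387 -0.3043] [0.5791 0.1511 0.0924] t21.77
cmd -0.7735 act -0.7728 tz 0.101 [ 0.8558  1.6895 -1.7092] [ 0.4018 -0.2711] [0.5791 0.1511 0.0924] t22.07
cmd -0.7855 act -0.7854 tz 0.144 [ 0.7207  1.7605 -1.4119] [ 0.4833 -0.2257] [0.579  0.1511 0.0924] t22.37
cmd -0.7975 act -0.7973 tz 0.269 [ 0.9527  1.7257 -1.7546] [ 0.4437 -0.2693] [0.579  0.1512 0.0924] t22.67
cmd -0.8095 act -0.8090 tz 0.566 [ 1.5864  1.8831 -1.5389] [ 0.4422 -0.3004] [0.579  0.1512 0.0924] t22.97
```

```bash
python3 - <<'E'
from h import *
for i in range(3):
    arm.dwell(.15); F,T=avg(4); print(F,T,aa(),arm.get_t(),arm.get_gripper_width())
look('w_nip')
E
```

```text
[ 1.2715  1.8132 -2.0712] [ 0.4945 -0.3412  0.5952] -0.8092716850990971 23.1833 0.02339546225520959
[ 1.5778  1.8614 -2.0915] [ 0.4652 -0.3599  0.6247] -0.8093956450515959 23.4 0.023494742405635607
[ 1.854   1.9158 -2.3259] [ 0.4506 -0.3902  0.6371] -0.8095074997365911 23.6167 0.023709951815280763
w_nip [0.579  0.1512 0.0924] [ 0.236  0.57   1.77  -0.     0.801  1.045]
```

View pics/w_nip.png

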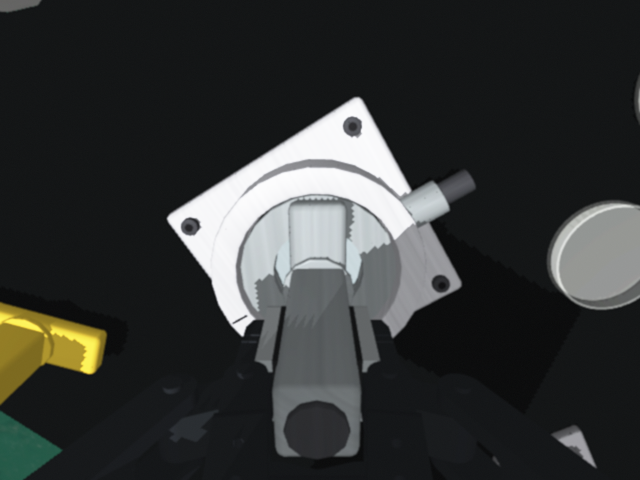

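The torque rose at about 25–30 N m/rad and is holding at 0.6 N m, so the ring is against its stop. Next I back off into the hole clearance and lift out.

```bash
python3 - <<'E'
from h import *
p=np.array([.579,.1512,.0924]); 
for a in (-.789,-.769,-.749):
    arm.move_l(p,R(a)); F,T=avg(3); print(a,F,T,arm.get_gripper_width())
# centre laterally on residual force
for i in range(3):
    p[:2]+=np.clip(.0001*F[:2],-.0004,.0004); arm.move_l(p,R(a)); F,T=avg(3); print(p,F,T)
for z in (.0945,.097,.1,.105,.16):
    p[2]=z; arm.move_l(p,R(a),velocity=.03 if z<.11 else .1); F,T=avg(2); print(z,F,T,arm.get_gripper_width(),arm.get_t())
arm.dwell(.2); look('w_out'); snap('top','t_out')
E
```

```text
-0.789 [ 0.9284  0.5803 -1.9051] [ 0.1683 -0.1854  0.1427] 0.022993706307514978
-0.769 [ 0.0448  0.089  -2.3579] [ 0.019   0.0059 -0.0097] 0.023136574693020964
-0.749 [-0.2726  0.0637 -2.516 ] [0.0013 0.0017 0.023 ] 0.02325693871634596
[0.579  0.1512 0.0924] [-0.4986  0.2209 -2.0323] [0.0019 0.0184 0.0198]
[0.5789 0.1512 0.0924] [ 0.298  -0.1364 -2.7127] [ 0.0031 -0.0093 -0.006 ]
[0.579  0.1512 0.0924] [ 0.0439 -0.1221 -2.8536] [ 0.004  -0.0056  0.0036]
0.0945 [ 0.5003  0.1531 -2.2677] [0.001 0.03  0.053] 0.023738954470717187 25.75
0.097 [-0.2699  0.0981 -2.2077] [-0.0283 -0.0264  0.0173] 0.023244599400446184 26.0333
0.1 [-0.3856 -0.1645 -2.5949] [ 0.0175  0.0194 -0.0218] 0.02330990598728479 26.3167
0.105 [-0.5929  0.0013 -2.4921] [ 0.0222  0.0211 -0.0486] 0.023516499502722464 26.6667
0.16 [-0.4911 -0.0713 -3.1203] [ 0.0104 -0.0087  0.031 ] 0.023558632283341263 27.4
w_out [0.5786 0.1511 0.1593] [ 0.236  0.474  1.741 -0.     0.928  0.985]
```

View pics/w_out.png

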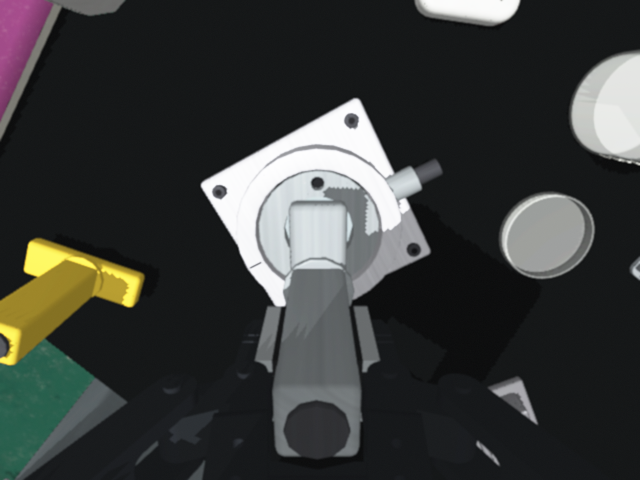

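```bash
python3 - <<'E'
from h import *
p=np.array([.5603,-.1088]); a=-.319
arm.move_pose((*p,.16),R(a)); arm.dwell(.25); st()
arm.move_l((*p,.11),velocity=.1); arm.dwell(.15); st()
z=.1
while z>.0685:
    arm.move_l((*p,z),velocity=.04); F,T=avg(2); print('%.4f'%z,arm.get_tcp_pos(),F)
    if F[2]>1: print('contact');break
    z-= .006 if z>.077 else .0015
arm.dwell(.2); st('down'); look('w_dn')
E
```

```text
t28.97 [ 0.5606 -0.1077  0.16  ] tip z 0.0986 a -0.3176 F [ 0.169  -0.034  -2.4271] T [-0.0447 -0.0153 -0.0295]
 t29.77 [ 0.5609 -0.1089  0.1108] tip z 0.0494 a -0.3190 F [-0.4151  0.4952 -3.0281] T [ 0.0347 -0.022  -0.0136]
0.1000 [ 0.5602 -0.1088  0.0998] [-0.083  -0.1489 -2.2704]
0.0940 [ 0.5601 -0.1088  0.0938] [ 0.4328 -0.0126 -1.8787]
0.0880 [ 0.5601 -0.1088  0.0878] [ 0.2058 -0.1419 -2.4457]
0.0820 [ 0.5601 -0.1088  0.0818] [ 0.5942 -0.1768 -2.1749]
0.0760 [ 0.5601 -0.1088  0.0758] [ 0.1652 -0.5726 -2.1151]
0.0745 [ 0.5603 -0.1088  0.0745] [ 0.4667 -0.034  -2.427 ]
0.0730 [ 0.5602 -0.1088  0.073 ] [ 0.0418 -0.0418 -3.029 ]
0.0715 [ 0.5603 -0.1088  0.0714] [ 0.1774 -0.0925 -2.486 ]
0.0700 [ 0.5602 -0.1088  0.0699] [-0.1549 -0.0684 -2.6319]
down t32.87 [ 0.5603 -0.1088  0.07  ] tip z 0.0086 a -0.3191 F [-0.003   0.5559 -2.8781] T [ 0.0067 -0.0469  0.0427]
w_dn [ 0.5603 -0.1088  0.0701] [-0.213  0.575  1.84  -0.     0.727  0.106]
```

View pics/w_dn.png

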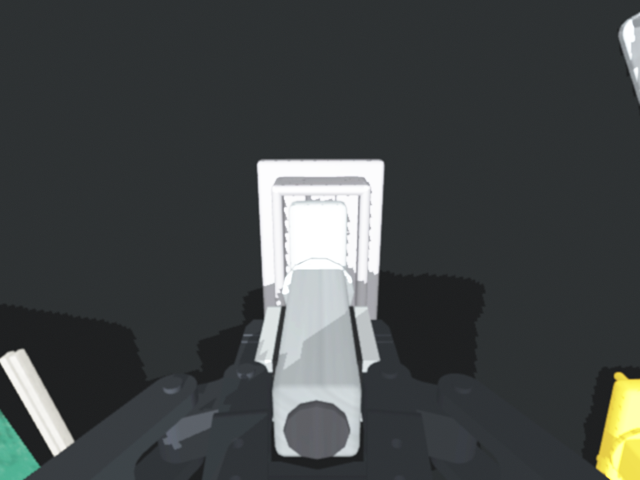

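The bar is centred in the pocket, about 0.5 mm above the rails. I lower the last bit, release and back away.

```bash
python3 - <<'E'
from h import *
p=np.array([.5603,-.1088]); z=.0693
while z>.067:
    arm.move_l((*p,z),velocity=.04); F,T=avg(2); print(z,arm.get_tcp_pos(),F)
    if F[2]>0: break
    z-=.0006
arm.move_gripper(.055); arm.dwell(.3); st('rel')
arm.move_l((*p,.2),velocity=.12); arm.dwell(.2)
arm.move_l((.5603,-.1088,.21),velocity=.1); look('w_end'); st()
arm.move_pose((.42,-.3,.3),R(a:=-.6)); arm.dwell(.3); snap('top','t_end'); snap('side','s_end'); st()
E
python3 - <<'E'
import cv2,numpy as np
a=cv2.imread('pics/w_end.png'); b=cv2.imread('pics/t_end.png');s=cv2.imread('pics/s_end.png')
c=[cv2.resize(x,(390,390),interpolation=cv2.INTER_CUBIC) for x in (a[110:290,230:410],b[195:295,180:280])]
cv2.imwrite('pics/fin.png',np.hstack(c))
E
```

```text
0.0693 [ 0.5605 -0.1088  0.0694] [ 0.0648  0.3461 -1.163 ]
0.0687 [ 0.5605 -0.1088  0.0694] [-1.2507  0.6604  4.9237]
rel t34.19 [ 0.5603 -0.1088  0.0687] tip z 0.0073 a -0.3190 F [-0.4593  0.0451  0.5406] T [-0.0056 -0.0099  0.0225]
w_end [ 0.5605 -0.1088  0.2102] [-0.213  0.37   1.769  0.     1.002  0.106]
 t35.93 [ 0.5605 -0.1088  0.2102] tip z 0.1488 a -0.3190 F [-0.5553  0.1242  0.4148] T [0.0423 0.0423 0.0428]
 t37.33 [ 0.4203 -0.2995  0.2997] tip z 0.2383 a -0.5990 F [-0.5918 -0.2071 -0.393 ] T [-0.0012 -0.0603  0.0113]
```

View pics/fin.png

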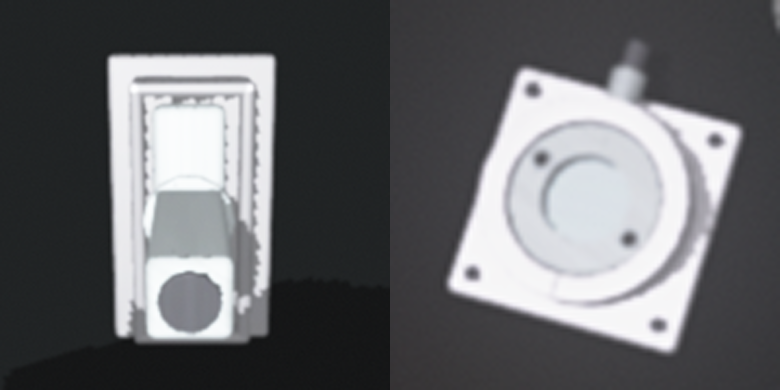

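View pics/s_end.png

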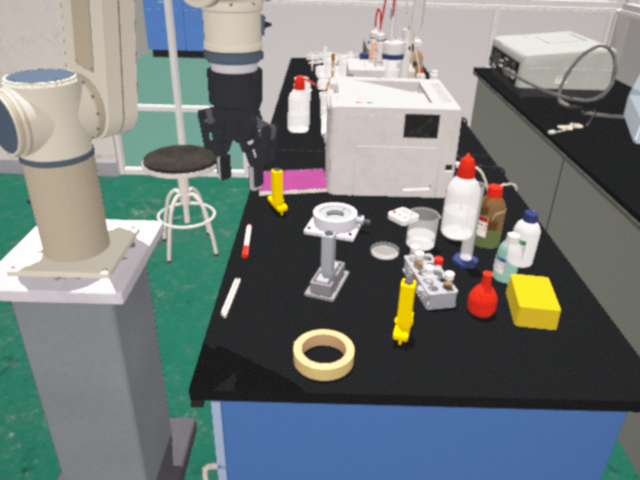

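```bash
python3 -c "
from h import *
arm.finish_job(); print(arm.get_t())"
```

```text
the job is handed in; nothing more can be done
the job is handed in; nothing more can be done
```

I took the grey spanner from its stand (not the yellow look-alikes), fitted both pins about 6 mm into the ring's holes, screwed the ring home and put the spanner back. I handed the job in at about 37 s of the 67 s; no verdict is reported.

- **Nip:** I turned the ring clockwise until the torque rose steeply at the stop. I stopped at about 0.57 N m; it crept to 0.64 N m over the 0.6 s hold, a little over the 0.5 target but well under 1.2.
- **Ring:** The final top picture shows the holes turned by about 0.316 rad. That fits the steep torque rise, so I take the ring to be home. I had no direct reading of the ring joint.
- **Spanner:** It stands upright and centred in the pocket with its bar on the rails. The gripper is open and well clear.
- **Other things:** In the final side view they appear not to have moved.
- **What disagreed:** While the ring was turning I measured 0.09–0.16 N m of friction, not the stated 0.2. At first only one pin carried the load, with about 5 N sideways. I shifted the tool during the turn until that was mostly gone.

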